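Lids from the drying rack onto their jars for the kiln

ROBOT

A 6-joint arm with a two-finger parallel gripper is mounted at the origin on a cart in front of the work surface, level with it; the furniture and walls round the work are solid. World frame = base frame: x ahead of the robot, y to its left, z up, the work surface at z = 0. Lengths are in m, angles in rad, forces in N, time in s.
With the tool pointing down it reaches from about 0.275 to 0.75 m from the base axis. Payload 10.2 kg.
Tool frame: the origin (TCP) lies between the finger pads; the fingertips stand 8 mm ahead of it and the grasp point (between the pads) lies 11 mm behind it (ctrl.nose_length is the distance from the TCP to the fingertips, in m); z points along the fingers, y is the line along which they close (so a half turn about z gives the same grasp; the last joint's range is limited). The gripper opens to 85 mm and grips with 20 to 120 N. Pads are 22 mm wide; open, the fingers measure 114 mm over their backs; the gripper's body (76 mm by 85 mm) begins 54 mm behind the grasp point. The pads swing forward as they close: fully open they stand 13 mm farther back than shut.
Start: joints at [0.95, 0.313, 1.498, -0, 1.331, -0.223], TCP at [0.203, 0.484, 0.239] pointing down, gripper open.
Joint ranges: [-2.94, 2.94], [-0.97, 2.17], [0.19, 2.56], [-1.23, 4.37], [0.02, 3.11], [-2.88, 2.88]. Speed limits (rad/s): [2.39, 2.39, 3.01, 3.14, 3.14, 3.14].

INTERFACE

Orientations are given as a unit quaternion [w, x, y, z].
In Python, from cell import telemetry, get_image, get_calibration, ctrl, regions_of, landmark_of gives the robot as it stands.
- The arm moves only by the tool arm_command, never from a script. Its arguments are lists of equal length, an entry for each row: "delta_pos": the shift along the world's x, y, z as a fraction of full scale, a list of three; "twist": the turn about the world's z as a fraction of full scale; "grip": the opening, from 0 (shut) to 1 (fully open). In form: {"delta_pos": [[x, y, z], ...], "twist": [twist, ...], "grip": [grip, ...]}. A call has 1 to 5 rows; each row shifts and turns the commanded pose from where the row before left it; what a row does not reach is not made up. Full scale, the value 1, is 5 cm for a shift and 0.15 rad for a turn. A row lasts 1/10 s, in which the tool goes at most 50 mm and 8.59 degrees, less where a joint would pass 70% of its speed; a pose out of reach is approached as far as the arm can. A call with a number of a shift or a turn outside -1 to 1 is refused whole. A call with a gripper value outside its range is refused whole. The fingers move at their own pace and stop on an object; "newtons" is the grip in N (left out, the last holds). Time passes only in rows, so rows that do not move let the fingers close. It gives the time, the measured TCP pose, the force, the opening and the grip force at its end, in the units of the state.
- telemetry.state(): the state, without advancing time (a new reading comes with each control period).
- get_image(name): name is "side" or "top" or "wrist"; returns the picture (384x512x3 uint8, blue, green, red); there is no depth.
- get_calibration(name): a dict with "mtx" (3x3 intrinsics, pixels), "T" (4x4, takes a point from camera to world coordinates). Camera axes: x right, y down, z forward; pixel columns grow to the right and rows downward; lengths in m; the calibration is good to about 2 mm. A picture is of the moment at which its call begins: read the wrist's pose just before it. get_calibration takes no time and is no camera call; for the wrist camera it gives the pose at the moment of the call.
- ctrl.job_done(): hands the job in; it is judged then, once.
Trained networks look in the newest picture that a camera, given by its name, has taken for a name from the list of things; names that differ only in an ending like _2 or _b are one class to them, and where a whole thing is asked for, a point or a joint stands for the part that bears it (a point fixed in the world has none). Each returns a list of dicts, best first, with "confidence" (0 to 1); they miss things now and then, are a little off and sometimes report something else, mostly with a low value. They report only what shows in the picture. A call takes as long as a camera call. They do not tell look-alikes from the thing itself.
- regions_of(camera, target): "region" (384x512 bool, what is visible of it) and "bbox" ([left, top, width, height] in pixels, round what is visible of it).
- landmark_of(camera, target): "point" ([column, row] in pixels: a listed point, or the origin of a listed thing).
The state is a dict: "time_s": time; "qpos": joint angles; "joint_velocities": joint speeds; "tau": joint torques, N m; "position": TCP position; "orientation": TCP orientation; "force": force on the tool from outside, world axes, zero at the start; "wrist_torque": the same for the moment, N m; "gripper_width": opening from 0.0 (shut) to 1.0 (fully open); "grip_force": force on a finger pad.
Only numpy, scipy, OpenCV 4.12 (cv2) and the standard library are available. Lean on these libraries where they do the work, as an engineer would, in place of code of your own. Each camera call takes 0.05 s, during which the arm holds its last target. There are 200 camera calls.

TASK

The four jars on the pale kiln shelf are to be fired with their lids on: take the lids one by one from the slatted drying rack and put each on the jar it was made for, matched by shape and size and turned to fit, so that it sits flat and fully home on the rim. The two rows need not be in the same order. Lower the lids gently rather than dropping them, leave the jars standing where they are, spaced for the fire, and leave the water cup and the loop tool alone.

Things in the scene. Friction and masses are not known exactly. Their poses are not given: they have to be found in the camera images.
- lid_large_round: Large round clay lid, plate 88 mm across, button knob 30 mm across (straight side z 32 to 45). Its jar is jar_large_round. Loose. Origin: centre of underside; z 0 to 10 mm is the locating part (58 mm across), to 18 the plate, to 48 the knob. Starts in a row, 95 mm apart, on the slatted rack (fixed, 34 mm high). Seated, its origin is 10 mm below the jar's rim; 6 mm play each way.
- lid_small_round: Small round clay lid, plate 62 mm across, slim knob 22 mm across (straight side z 32 to 43). Its jar is jar_small_round. Loose. Origin: centre of underside; z 0 to 10 mm is the locating part (32 mm across), to 18 the plate, to 48 the knob. Starts in a row, 95 mm apart, on the slatted rack (fixed, 34 mm high). Seated, its origin is 10 mm below the jar's rim; 6 mm play each way.
- lid_square: Square clay lid, plate 70 x 70 mm, square knob 26 x 26 mm (z 30 to 48), sides along the lid's x and y. For jar_square, any quarter turn. Loose. Origin: centre of underside; z 0 to 10 mm is the locating part (40 x 40 mm), to 18 the plate, to 48 the knob. Starts in a row, 95 mm apart, on the slatted rack (fixed, 34 mm high). Seated, its origin is 10 mm below the jar's rim; 6 mm play each way.
- lid_oblong: Oblong clay lid, plate 94 mm along x, 64 along y; bar handle 56 mm along x, 14 thick along y (z 32 to 48). For jar_oblong, either way round. Loose. Origin: centre of underside; z 0 to 10 mm is the locating part (64 x 34 mm), to 18 the plate, to 48 the knob. Starts in a row, 95 mm apart, on the slatted rack (fixed, 34 mm high). Seated, its origin is 10 mm below the jar's rim; 6 mm play each way.
- jar_large_round: Squat round clay jar, open on top: 89 mm across the belly, round mouth 70 mm inside, rim 70 mm above the origin. Loose, 0.2 to 0.6 kg. Origin: centre of its foot, z up. Stands in a row, neighbours 100 mm apart, on the pale kiln shelf (fixed slab, top 42 mm above the bench); walls 6 to 7 mm thick.
- jar_small_round: Narrow round clay jar, open on top: 64 mm across the belly, round mouth 44 mm inside, rim 85 mm above the origin. Loose, 0.2 to 0.6 kg. Origin: centre of its foot, z up. Stands in a row, neighbours 100 mm apart, on the pale kiln shelf (fixed slab, top 42 mm above the bench); walls 6 to 7 mm thick.
- jar_square: Square clay jar, open on top: 64 x 64 mm outside, mouth 52 x 52 mm, sides along its x and y, rim 65 mm above the origin. Loose, 0.2 to 0.6 kg. Origin: centre of its foot, z up. Stands in a row, neighbours 100 mm apart, on the pale kiln shelf (fixed slab, top 42 mm above the bench); walls 6 to 7 mm thick.
- jar_oblong: Oblong clay jar, open on top: 88 mm along x, 58 along y outside, mouth 76 x 46 mm, rim 60 mm above the origin. Loose, 0.2 to 0.6 kg. Origin: centre of its foot, z up. Stands in a row, neighbours 100 mm apart, on the pale kiln shelf (fixed slab, top 42 mm above the bench); walls 6 to 7 mm thick.
- water_cup: Bystander: small grey-green cup, 75 mm across, 48 mm high, standing on the bench at the robot's left. Origin: centre of its underside. Leave alone.
- loop_tool: Bystander: wire loop tool with dark wooden handle, 205 mm along its x, 34 mm wide, 14 mm high, lying on the bench beyond both rows. Origin: centre of its underside. Leave alone.
Mind the look-alikes: they are no part of the job. Leave any orange look-alike of the lid_small_round alone.

How it is judged:
By the outcome, as a careful person would: the job done as asked, in the order asked, and still so for the second after the job is handed in, with the robot touching nothing.
It also fails if it takes over 93 s, if anything falls off the work surface, if the arm or the gripper's body presses on something with over 40 N, if the wrist force passes 120 N, or if a joint passes its speed limit or range.

## Working session

There is one attempt and no reset: what is moved stays moved. The work goes in short steps, Python scripts to look and compute and a tool call to move; the robot and the scene stay as the last step left them, time stands still between calls to the robot, and variables do not carry over. Pictures are saved under pics/ and viewed, at most 17 in all, crops included, and the job is handed in when it is done.

Besides the shell and the picture viewer there is one more tool, called as name([rows], argument=value, ...), one row to a line, values as JSON. arm_command: Moves the arm, as the interface text tells. Shift numbers are shares of 5 cm and turn numbers shares of 0.15 rad, none past 1 either way. Its arguments: {"type":"object","properties":{"delta_pos":{"type":"array"},"twist":{"type":"array"},"grip":{"type":"array"},"newtons":{"type":"number"}},"required":["delta_pos","twist","grip"]}

```bash
mkdir -p pics; python3 - <<'E'
from cell import *
import cv2
print(telemetry.state())
for n in ("side","top"):
    im=get_image(n); cv2.imwrite(f"pics/{n}0.png",im)
    c=get_calibration(n); print(n,c["mtx"].tolist(),c["T"].round(3).tolist() if hasattr(c["T"],'round') else c["T"])
    for t in ["lid_large_round","lid_small_round","lid_square","lid_oblong","jar_large_round","jar_small_round","jar_square","jar_oblong","water_cup","loop_tool"]:
        print(n,t,[(round(d["confidence"],2),[round(float(v)) for v in d["point"]]) for d in landmark_of(n,t)][:3])
E
```

```text
{'time_s': 0.0, 'qpos': array([ 9.49614776e-01,  3.13441855e-01,  1.49845458e+00, -4.40050517e-06,
        1.33098935e+00, -2.23400809e-01]), 'joint_velocities': array([ 0.00032249, -0.00053616, -0.0005038 ,  0.00045456, -0.00233683,
        0.00156317]), 'tau': array([-1.94520573e-03, -4.12274587e+01, -2.59732264e+01, -3.21314556e-04,
        4.24287660e-03, -1.66056225e-05]), 'position': array([0.2032336 , 0.48379466, 0.23873265]), 'orientation': array([-2.63048401e-04,  1.97581144e-01,  9.80286322e-01, -5.90646109e-04]), 'force': array([ 0.29413731,  0.38944134, -0.01963235]), 'wrist_torque': array([-0.02166123,  0.0350242 , -0.03468425]), 'grip_force': 0.0, 'gripper_width': 1.0004091585491295}
side [[358.804914479596, 0.0, 252.05929381965262], [0.0, 358.804914479596, 195.7743155208249], [0.0, 0.0, 1.0]] [[0.979, -0.147, 0.144, 0.387], [-0.205, -0.633, 0.747, -0.855], [-0.019, -0.76, -0.649, 0.825], [0.0, 0.0, 0.0, 1.0]]
side lid_large_round [(0.85, [221, 206])]
side lid_small_round [(0.83, [234, 276]), (0.81, [345, 269]), (0.41, [288, 186])]
side lid_square [(0.64, [224, 224])]
s
[... 333 characters left out ...]
320, 228])]
top [[347.4831103439286, 0.0, 256.05972595683136], [0.0, 347.4831103439286, 190.84731556078935], [0.0, 0.0, 1.0]] [[-0.017, -0.987, 0.157, 0.442], [-1.0, 0.015, -0.014, 0.017], [0.011, -0.158, -0.987, 0.985], [0.0, 0.0, 0.0, 1.0]]
top lid_large_round [(0.86, [248, 245])]
top lid_small_round [(0.73, [219, 159]), (0.71, [334, 184]), (0.69, [350, 138])]
top lid_square [(0.81, [279, 244])]
top lid_oblong [(0.59, [314, 242]), (0.18, [261, 185])]
top jar_large_round [(0.85, [300, 184])]
top jar_small_round [(0.74, [259, 184])]
top jar_square [(0.85, [369, 183]), (0.15, [334, 184])]
top jar_oblong [(0.98, [335, 181])]
top water_cup [(0.59, [137, 261])]
top loop_tool [(0.64, [289, 138])]
```

View pics/top0.png

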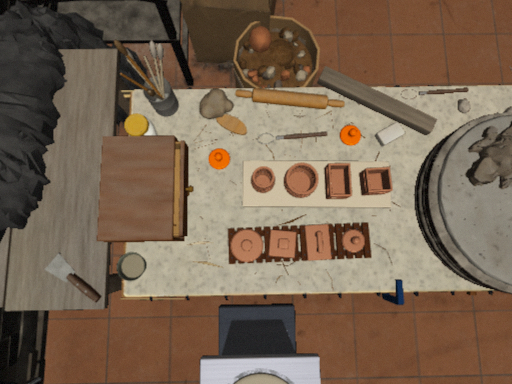

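View pics/side0.png

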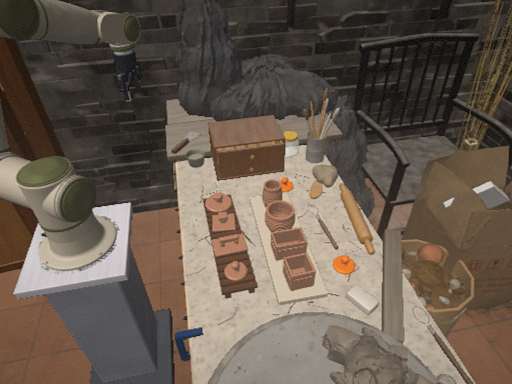

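The top view shows the lids on the rack, left to right: large round (247,245), square (283,244), oblong (318,241), small round (354,240). The jars, left to right: small round (262,179), large round (301,181), oblong (338,181), square (376,180). The orange look-alikes are at (219,159) and (350,134), and the cup is at (131,266).

```bash
cat > h.py <<'E'
from cell import *
import cv2, numpy as np
JZ={"large_round":.112,"small_round":.127,"square":.107,"oblong":.102}
def topix(cam,P,c=None):
    c=c or get_calibration(cam); T=np.array(c["T"]); p=T[:3,:3].T@(np.asarray(P)-T[:3,3])
    q=np.array(c["mtx"])@p; return q[:2]/q[2]
def toworld(cam,uv,z,c=None):
    c=c or get_calibration(cam); T=np.array(c["T"]); uv=np.atleast_2d(uv).astype(float)
    d=(T[:3,:3]@np.linalg.inv(np.array(c["mtx"]))@np.c_[uv,np.ones(len(uv))].T).T
    o=T[:3,3]; return o+d*((z-o[2])/d[:,2])[:,None]
def rect(cam,mask,z,c=None):
    """largest blob's hull on plane z: centre, sizes (mm), angle deg"""
    cs,_=cv2.findContours(mask.astype(np.uint8),cv2.RETR_EXTERNAL,cv2.CHAIN_APPROX_NONE)
    k=max(cs,key=cv2.contourArea)[:,0]
    w=toworld(cam,k,z,c)[:,:2].astype(np.float32)*1000
    (x,y),(a,b),t=cv2.minAreaRect(w); return round(x),round(y),round(a),round(b),round(t,1)
E
python3 - <<'E'
from h import *
im=get_image("top")
cv2.imwrite("pics/topcrop.png",cv2.resize(im[120:280,200:410],None,fx=3.7,fy=3.7,interpolation=cv2.INTER_CUBIC))
for k in JZ:
    for n,z in (("lid_"+k,.052),("jar_"+k,JZ[k])):
        for d in regions_of("top",n)[:4]:
            if d["confidence"]>.2: print(n,round(d["confidence"],2),np.array(d["bbox"]).round().tolist(),rect("top",d["region"],z))
hsv=cv2.cvtColor(im,cv2.COLOR_BGR2HSV)
for uv in [(258,232),(247,245),(283,235),(250,180),(234,230),(300,230)]: print(uv,hsv[uv[1],uv[0]])
s=telemetry.state()
print(topix("top",s["position"]))
E
```

```text
lid_large_round 0.89 [232.0, 227.0, 31.0, 31.0] (447, 32, 84, 82, 44.2)
lid_large_round 0.42 [273.0, 132.0, 54.0, 6.0] (747, -126, 13, 139, 4.2)
lid_large_round 0.35 [325.0, 162.0, 28.0, 34.0] (617, -220, 101, 75, 0.3)
jar_large_round 0.68 [285.0, 166.0, 37.0, 33.0] (610, -112, 85, 91, 43.7)
jar_large_round 0.67 [267.0, 230.0, 31.0, 24.0] (449, -59, 65, 64, 84.2)
lid_small_round 0.78 [340.0, 124.0, 22.0, 22.0] (748, -262, 56, 54, 42.0)
lid_small_round 0.77 [212.0, 150.0, 22.0, 16.0] (684, 103, 53, 51, 89.2)
lid_small_round 0.69 [341.0, 232.0, 24.0, 18.0] (454, -253, 59, 59, 86.8)
lid_small_round 0.43 [304.0, 222.0, 29.0, 40.0] (452, -159, 94, 64, 2.6)
jar_small_round 0.8 [250.0, 167.0, 28.0, 25.0] (608, -13, 60, 67, 89.2)
lid_square 0.96 [266.0, 228.0, 30.0, 26.0] (449, -65, 72, 70, 84.3)
jar_square 0.97 [357.0, 163.0, 36.0, 30.0] (604, -305, 71, 82, 2.6)
lid_oblong 0.35 [327.0, 164.0, 28.0, 37.0] (616, -222, 73, 98, 89.2)
jar_oblong 0.9 [324.0, 162.0, 29.0, 37.0] (609, -209, 68, 96, 87.2)
(258, 232) [  7 106  60]
(247, 245) [ 11 130 180]
(283, 235) [ 11 132 180]
(250, 180) [ 18  60 169]
(234, 230) [ 14 103  82]
(300, 230) [ 12 176  61]
[ 19.32320285 371.36686262]
```

View pics/topcrop.png

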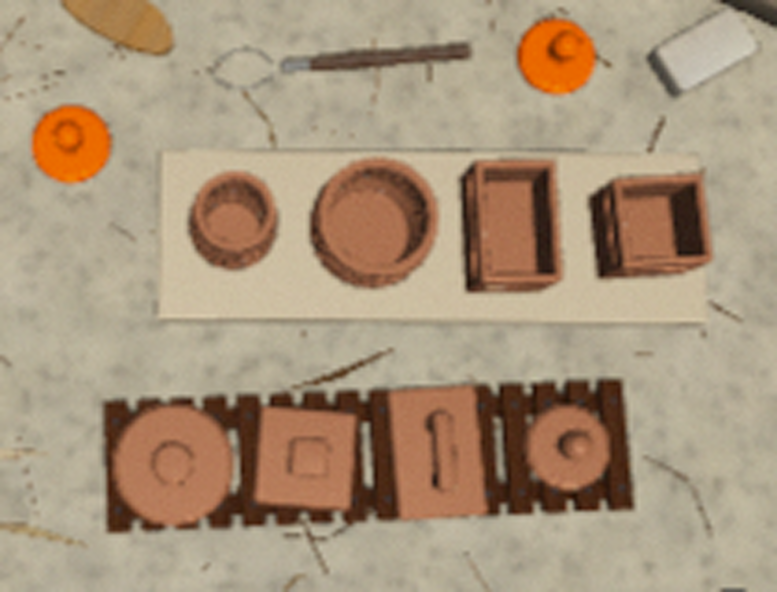

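arm_command([
  [0.3,-0.8,0.2],
  [0.3,-0.8,0.2],
  [0.4,-0.8,0.2],
  [0.4,-0.8,0.2],
  [0.4,-0.8,0.2],
], twist=[0.26,0.26,0.26,0.26,0.26], grip=[0.8,0.7,0.7,0.7,0.7], newtons=30)

```text
time_s: 2.05
position: [0.2937, 0.2824, 0.2898]
orientation: [0.0, 0.1, 0.995, 0.0]
force: [0.7, 0.5, 0.1]
gripper_width: 0.699
grip_force: 0.0
```

arm_command([
  [0.5,-0.8,0.1],
  [0.5,-0.8,0.1],
  [0.5,-0.8,0.1],
  [0.5,-0.8,0.1],
  [0.5,-0.8,0.1],
], twist=[0.27,0.27,0.27,0.27,0.27], grip=[0.7,0.7,0.7,0.7,0.7])

```text
time_s: 2.55
position: [0.419, 0.0821, 0.3148]
orientation: [0.0, -0.001, 1.0, 0.0]
force: [1.2, 1.5, 0.1]
gripper_width: 0.699
grip_force: 0.0
```

```bash
python3 - <<'E'
from h import *
c=get_calibration("wrist"); s=telemetry.state(); print(s["position"],s["orientation"],s["gripper_width"]); print(np.array(c["T"]).round(3),c["mtx"])
im=get_image("wrist"); cv2.imwrite("pics/w0.png",im)
E
```

```text
[0.41902357 0.08209002 0.31476421] [ 3.77690274e-04 -5.31183297e-04  9.99999788e-01  1.10692516e-05] 0.6992206955925281
[[-0.     0.961  0.276  0.349]
 [ 1.     0.001 -0.001  0.082]
 [-0.002  0.276 -0.961  0.448]
 [ 0.     0.     0.     1.   ]] [[324.40595244   0.         258.0705763 ]
 [  0.         324.40595244 187.56303795]
 [  0.           0.           1.        ]]
```

View pics/w0.png

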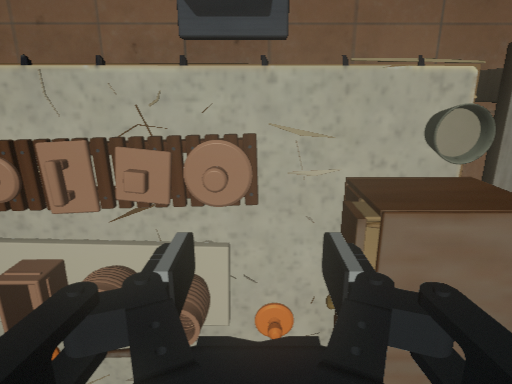

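The wrist view shows the large lid (218,180), square lid (143,178), oblong lid (68,178) and part of the small lid; the jars are hidden behind the fingers. I'll centre the view on the lid row, then move out over the jars.

arm_command([
  [0,-0.8,0],
  [0,-0.8,0],
  [0,-0.8,0],
  [0,-0.8,0],
  [0,-0.6,0],
], twist=[0,0,0,0,0], grip=[0.7,0.7,0.7,0.7,0.7])

```text
time_s: 3.1
position: [0.4181, -0.108, 0.3143]
orientation: [0.0, 0.001, 1.0, -0.0]
force: [1.0, 0.1, -0.0]
gripper_width: 0.698
grip_force: 0.0
```

arm_command([
  [0,0,0],
  [0,0,0],
], twist=[0,0], grip=[0.7,0.7])

```text
time_s: 3.3
position: [0.4183, -0.1061, 0.3142]
orientation: [-0.0, 0.001, 1.0, 0.0]
force: [-0.0, 0.1, 0.1]
gripper_width: 0.706
grip_force: 0.0
```

```bash
python3 - <<'E'
from h import *
import pickle
c=get_calibration("wrist"); im=get_image("wrist"); cv2.imwrite("pics/w1.png",im); pickle.dump((c,im),open("w1.pkl","wb"))
for k in JZ:
    n="lid_"+k
    for d in regions_of("wrist",n)[:3]:
        if d["confidence"]>.2: print(n,round(d["confidence"],2),np.array(d["bbox"]).round().tolist(),rect("wrist",d["region"],.052,c))
    for d in landmark_of("wrist",n)[:3]: print("   pt",round(d["confidence"],2),toworld("wrist",d["point"],.034,c).round(3).tolist())
E
```

```text
lid_large_round 0.8 [330.0, 145.0, 72.0, 60.0] (446, 28, 88, 85, 47.7)
   pt 0.73 [[0.452, 0.029, 0.034]]
lid_small_round 0.64 [121.0, 156.0, 50.0, 49.0] (453, -252, 60, 63, 42.3)
   pt 0.64 [[0.45, -0.255, 0.034]]
lid_square 0.77 [258.0, 148.0, 65.0, 56.0] (447, -65, 72, 70, 84.9)
   pt 0.78 [[0.445, -0.07, 0.034]]
lid_oblong 0.62 [186.0, 140.0, 58.0, 76.0] (450, -159, 93, 63, 3.0)
   pt 0.84 [[0.448, -0.163, 0.034]]
```

arm_command([
  [0.7,0,0.2],
  [0.7,0,0.2],
  [0.7,0,0.2],
  [0.7,0,0.2],
  [0,0,0],
], twist=[0,0,0,0,0], grip=[0.7,0.7,0.7,0.7,0.7])

```text
time_s: 4.25
position: [0.5611, -0.1059, 0.3535]
orientation: [0.0, -0.0, 1.0, 0.0]
force: [0.3, 0.4, -0.8]
gripper_width: 0.701
grip_force: 0.0
```

```bash
python3 - <<'E'
from h import *
import pickle
c=get_calibration("wrist"); im=get_image("wrist"); cv2.imwrite("pics/w2.png",im); pickle.dump((c,im),open("w2.pkl","wb"))
print(telemetry.state()["position"])
for k in JZ:
    n="jar_"+k
    for d in regions_of("wrist",n)[:3]:
        if d["confidence"]>.2: print(n,round(d["confidence"],2),np.array(d["bbox"]).round().tolist(),rect("wrist",d["region"],JZ[k],c))
    for d in landmark_of("wrist",n)[:3]: print("   pt",round(d["confidence"],2),toworld("wrist",d["point"],.042,c).round(3).tolist())
E
```

```text
[ 0.55953993 -0.10581814  0.35336859]
jar_large_round 0.73 [217.0, 155.0, 70.0, 74.0] (607, -114, 85, 92, 62.7)
   pt 0.96 [[0.613, -0.119, 0.042]]
jar_small_round 0.72 [305.0, 167.0, 54.0, 56.0] (607, -22, 75, 57, 29.3)
   pt 0.9 [[0.616, -0.01, 0.042]]
jar_square 0.92 [57.0, 158.0, 80.0, 58.0] (602, -302, 73, 87, 2.8)
   pt 0.71 [[0.605, -0.317, 0.042]]
jar_oblong 0.78 [144.0, 149.0, 58.0, 77.0] (604, -210, 97, 68, 0.2)
jar_oblong 0.41 [56.0, 159.0, 81.0, 61.0] (603, -304, 75, 89, 2.8)
   pt 0.65 [[0.609, -0.217, 0.042]]
```

View pics/w1.png

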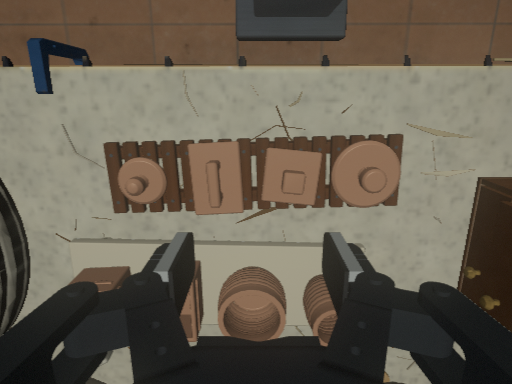

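View pics/w2.png

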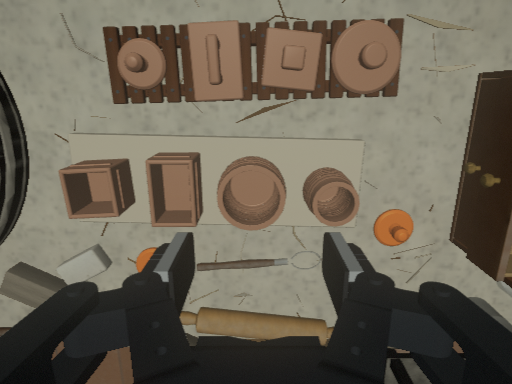

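The lid row in w1 agrees with the top camera. Jars in w2: square (97,187), oblong (176,188), large round (252,192), small round (331,196). I'll fit model silhouettes to get the jar poses.

```bash
cat > fit.py <<'E'
from h import *
from scipy.optimize import minimize
def circ(r,z): a=np.linspace(0,2*np.pi,40); return np.c_[r*np.cos(a),r*np.sin(a),0*a+z]
def box(a,b,z): return np.array([[s*a/2,t*b/2,z] for s in (1,-1) for t in (1,-1)])
M={"jar_large_round":np.r_[circ(.0415,.112),circ(.0445,.077),circ(.038,.042)],
"jar_small_round":np.r_[circ(.0285,.127),circ(.032,.085),circ(.027,.042)],
"jar_square":np.r_[box(.064,.064,.042),box(.064,.064,.107)],
"jar_oblong":np.r_[box(.088,.058,.042),box(.088,.058,.102)]}
S=4
def fit(pts,mask,cam,c,p0,rot):
    big=cv2.resize(mask.astype(np.uint8),None,fx=S,fy=S,interpolation=cv2.INTER_LINEAR)>0
    T=np.array(c["T"]);K=np.array(c["mtx"])
    def cost(p):
        x,y=p[:2]/1000; t=np.radians(p[2]) if rot else 0; R=np.array([[np.cos(t),-np.sin(t),0],[np.sin(t),np.cos(t),0],[0,0,1]])
        q=(pts@R.T+[x,y,0]-T[:3,3])@T[:3,:3]@K.T; uv=((q[:,:2]/q[:,2:]+.5)*S).astype(np.float32)
        h=np.zeros(big.shape,np.uint8); cv2.fillConvexPoly(h,cv2.convexHull(uv).round().astype(int),1)
        return 1-(big&(h>0)).sum()/(big|(h>0)).sum()
    n=3 if rot else 2
    r=minimize(cost,p0[:n],method="Nelder-Mead",options=dict(initial_simplex=[p0[:n]]+[[v+(8 if i==j else 0) for i,v in enumerate(p0[:n])] for j in range(n)]))
    return r.x.round(1).tolist(),round(1-r.fun,3)
E
python3 - <<'E'
from fit import *
P={"jar_large_round":[608,-113,0],"jar_small_round":[608,-13,0],"jar_square":[604,-310,0],"jar_oblong":[605,-213,0]}
for cam in ("wrist","top"):
    c=get_calibration(cam); im=get_image(cam)
    for n in P:
        d=regions_of(cam,n)
        if d: print(cam,n,round(d[0]["confidence"],2),fit(M[n],d[0]["region"],cam,c,P[n],"round" not in n))
    # shelf edge angle
    hsv=cv2.cvtColor(im,cv2.COLOR_BGR2HSV)
E
```

```text
wrist jar_large_round 0.61 ([611.8, -115.1], np.float64(0.981))
wrist jar_small_round 0.88 ([612.9, -16.6], np.float64(0.948))
wrist jar_square 0.77 ([607.6, -314.8, 4.3], np.float64(0.946))
wrist jar_oblong 0.87 ([610.4, -214.8, -1.1], np.float64(0.964))
top jar_large_round 0.65 ([602.6, -109.9], np.float64(0.185))
top jar_small_round 0.65 ([608.0, -13.0], np.float64(0.0))
top jar_square 0.61 ([581.4, -295.3, 19.3], np.float64(0.08))
top jar_oblong 0.68 ([606.0, -214.2, 3.5], np.float64(0.222))
```

arm_command([
  [-0.45,0.54,-0.6],
  [-0.45,0.54,-0.6],
  [-0.45,0.54,-0.6],
  [-0.45,0.54,-0.6],
  [-0.43,0.56,-0.6],
], twist=[0,0,0,0,0], grip=[0.7,0.7,0.7,0.7,0.7])

```text
time_s: 5.7
position: [0.4457, 0.0309, 0.2034]
orientation: [0.0, 0.0, 1.0, -0.0]
force: [1.5, 0.6, 0.4]
gripper_width: 0.704
grip_force: 0.0
```

arm_command([
  [0,0,-0.6],
  [0,0,-0.8],
  [0,0,-0.8],
  [0,0,-0.4],
  [0,0,-0.2],
], twist=[0,0,0,0,0], grip=[0.7,0.7,0.7,0.7,0.7])

```text
time_s: 6.2
position: [0.4462, 0.0302, 0.0627]
orientation: [-0.001, 0.0, 1.0, 0.0]
force: [1.1, -0.9, 0.4]
gripper_width: 0.702
grip_force: 0.0
```

```bash
python3 - <<'E'
from h import *
print(telemetry.state()["position"])
w=get_image("wrist");s=get_image("side")
cv2.imwrite("pics/g1.png",np.hstack([cv2.resize(w[60:330,100:412],(450,390)),cv2.resize(s[180:300,170:277],(348,390))]))
E
```

```text
[0.44615739 0.03015138 0.06273329]
```

View pics/g1.png

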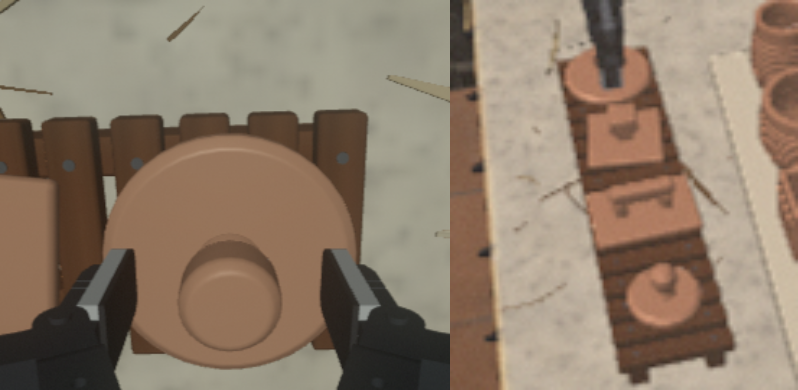

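The knob sits centred between the fingers. Closing on it, then lifting.

arm_command([
  [0,0,0],
  [0,0,0],
  [0,0,0],
  [0,0,0],
  [0,0,0],
], twist=[0,0,0,0,0], grip=[0.4,0.2,0.2,0.2,0.2], newtons=40)

```text
time_s: 6.8
position: [0.4477, 0.0299, 0.0656]
orientation: [0.001, 0.0, 1.0, -0.0]
force: [-0.8, 0.2, 5.9]
gripper_width: 0.328
grip_force: 39.1
```

arm_command([
  [0,0,0.1],
  [0,0,0.4],
  [0,0,0.8],
  [0,0,0.8],
  [0,0,0.7],
], twist=[0,0,0,0,0], grip=[0.2,0.2,0.2,0.2,0.2])

```text
time_s: 7.3
position: [0.4468, 0.0301, 0.2069]
orientation: [0.001, 0.0, 1.0, -0.0]
force: [0.6, 0.1, -0.4]
gripper_width: 0.33
grip_force: 39.7
```

arm_command([
  [0.5,-0.44,0],
  [0.76,-0.66,0],
  [0.8,-0.7,0],
  [0.76,-0.66,0],
  [0.48,-0.44,0],
], twist=[0,0,0,0,0], grip=[0.2,0.2,0.2,0.2,0.2])

```text
time_s: 7.8
position: [0.6105, -0.1147, 0.2045]
orientation: [0.0, 0.001, 1.0, -0.0]
force: [-0.2, 1.0, -1.5]
gripper_width: 0.329
grip_force: 39.7
```

arm_command([
  [0,0,0],
  [0,0,-0.3],
  [0,0,-0.4],
  [0,0,-0.3],
  [0,0,0],
], twist=[0,0,0,0,0], grip=[0.2,0.2,0.2,0.2,0.2])

```text
time_s: 8.3
position: [0.6078, -0.1117, 0.1529]
orientation: [-0.002, -0.0, 1.0, 0.001]
force: [0.5, -0.1, -1.0]
gripper_width: 0.332
grip_force: 39.7
```

```bash
python3 - <<'E'
from h import *
s=telemetry.state();print(s["position"],s["force"])
w=get_image("wrist");s=get_image("side")
cv2.imwrite("pics/g2.png",np.hstack([cv2.resize(w[40:310,100:412],(450,390)),cv2.resize(s[170:290,230:337],(348,390))]))
E
```

```text
[ 0.6077813  -0.11165143  0.15285891] [ 0.46399962 -0.08981213 -0.98239945]
```

View pics/g2.png

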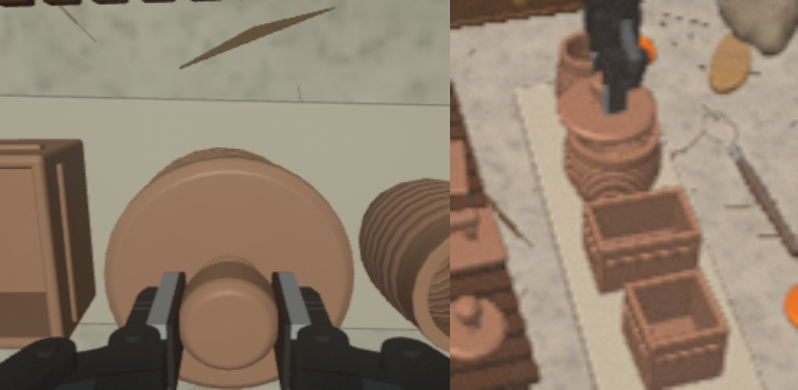

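Lid held level over the large jar, roughly concentric in both views. Re-reading the pose before lowering.

arm_command([
  [0,0,0],
  [0,0,0],
], twist=[0,0], grip=[0.2,0.2])

```text
time_s: 8.6
position: [0.6093, -0.1125, 0.1554]
orientation: [0.001, 0.0, 1.0, -0.0]
force: [0.3, 1.2, -0.1]
gripper_width: 0.325
grip_force: 39.8
```

arm_command([
  [0.03,-0.03,-0.1],
  [0.02,-0.02,-0.1],
  [0,0,-0.08],
  [0,0,-0.06],
  [0,0,0],
], twist=[0,0,0,0,0], grip=[0.2,0.2,0.2,0.2,0.2])

```text
time_s: 9.1
position: [0.6113, -0.1149, 0.1366]
orientation: [-0.001, 0.0, 1.0, 0.0]
force: [1.2, -0.9, -1.4]
gripper_width: 0.33
grip_force: 39.8
```

arm_command([
  [0,0,-0.02],
  [0,0,-0.02],
  [0,0,-0.02],
  [0,0,-0.02],
  [0,0,0],
], twist=[0,0,0,0,0], grip=[0.2,0.2,0.2,0.2,0.2])

```text
time_s: 9.6
position: [0.6116, -0.115, 0.1336]
orientation: [0.0, 0.0, 1.0, -0.0]
force: [-1.2, 1.1, 2.1]
gripper_width: 0.333
grip_force: 40.0
```

arm_command([
  [0,0,-0.02],
  [0,0,-0.02],
  [0,0,0],
], twist=[0,0,0], grip=[0.2,0.2,0.2])

```text
time_s: 9.9
position: [0.612, -0.1151, 0.1335]
orientation: [0.001, 0.0, 1.0, -0.0]
force: [-4.8, 1.1, 14.3]
gripper_width: 0.331
grip_force: 41.1
```

Contact came at the predicted seated height, 0.1335 m. Releasing and going back up, toward the small lid.

arm_command([
  [0,0,0.02],
  [0,0,0],
  [0,0,0],
  [0,0,0],
  [0,0,0],
], twist=[0,0,0,0,0], grip=[0.33,0.4,0.5,0.6,0.6])

```text
time_s: 10.4
position: [0.6115, -0.115, 0.132]
orientation: [-0.0, 0.0, 1.0, 0.0]
force: [0.1, 0.2, -0.1]
gripper_width: 0.599
grip_force: 0.0
```

arm_command([
  [0,0,0.2],
  [0,0,0.6],
  [0,0,0.9],
  [0,0,0.3],
  [0,0,0],
], twist=[0,0,0,0,0], grip=[0.65,0.65,0.65,0.65,0.65])

```text
time_s: 10.9
position: [0.6124, -0.1153, 0.2358]
orientation: [0.003, 0.0, 1.0, -0.001]
force: [-0.4, 0.5, -0.9]
gripper_width: 0.65
grip_force: 0.0
```

arm_command([
  [-0.63,-0.55,0],
  [-0.63,-0.55,-0.2],
  [-0.63,-0.55,-0.3],
  [-0.63,-0.55,-0.4],
  [-0.63,-0.56,-0.4],
], twist=[0,0,0,0,0], grip=[0.6,0.6,0.6,0.6,0.6])

```text
time_s: 11.4
position: [0.4522, -0.2534, 0.1659]
orientation: [-0.0, -0.0, 1.0, 0.0]
force: [1.3, -0.3, -0.1]
gripper_width: 0.598
grip_force: 0.0
```

arm_command([
  [0,0,-0.6],
  [0,0,-0.7],
  [0,0,-0.4],
  [0,0,-0.25],
  [0,0,0],
], twist=[0,0,0,0,0], grip=[0.6,0.6,0.6,0.6,0.6])

```text
time_s: 11.9
position: [0.4533, -0.2523, 0.0682]
orientation: [-0.001, 0.0, 1.0, 0.001]
force: [0.2, 1.0, 0.1]
gripper_width: 0.596
grip_force: 0.0
```

```bash
python3 - <<'E'
from h import *
s=telemetry.state();print(s["position"],s["force"])
w=get_image("wrist");s=get_image("side")
cv2.imwrite("pics/g3.png",np.hstack([cv2.resize(w[60:330,100:412],(450,390)),cv2.resize(s[180:300,210:317],(348,390))]))
E
```

```text
[ 0.4532729  -0.25231723  0.06819987] [0.20511828 1.00042151 0.06007473]
```

View pics/g3.png

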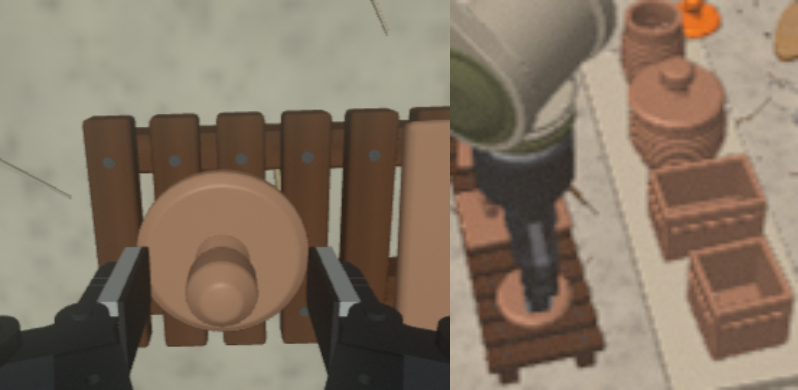

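The large lid is seated flat. The small knob is centred between the fingers; going 5 mm lower and gripping.

arm_command([
  [0,0,-0.1],
  [0,0,0],
  [0,0,0],
  [0,0,0],
  [0,0,0],
], twist=[0,0,0,0,0], grip=[0.5,0.35,0.1,0.1,0.1])

```text
time_s: 12.5
position: [0.4542, -0.2531, 0.0652]
orientation: [0.0, 0.0, 1.0, -0.0]
force: [-0.8, 0.1, 2.8]
gripper_width: 0.235
grip_force: 39.2
```

arm_command([
  [0,0,0.1],
  [0,0,0.4],
  [0,0,0.8],
  [0,0,0.9],
  [0,0,0.9],
], twist=[0,0,0,0,0], grip=[0.1,0.1,0.1,0.1,0.1])

```text
time_s: 13.0
position: [0.4537, -0.2527, 0.2217]
orientation: [-0.0, 0.0, 1.0, 0.0]
force: [0.9, -1.0, -1.1]
gripper_width: 0.234
grip_force: 39.2
```

arm_command([
  [0.4,0.6,0],
  [0.5,0.74,0],
  [0.5,0.74,0],
  [0.5,0.74,0],
  [0.5,0.74,0],
], twist=[0,0,0,0,0], grip=[0.1,0.1,0.1,0.1,0.1])

```text
time_s: 13.5
position: [0.5747, -0.0733, 0.2201]
orientation: [0.0, 0.0, 1.0, -0.0]
force: [0.8, -0.5, -0.3]
gripper_width: 0.238
grip_force: 39.2
```

arm_command([
  [0.5,0.74,0],
  [0.28,0.42,0],
  [0,0,-0.5],
  [0,0,-0.4],
  [0,0,0],
], twist=[0,0,0,0,0], grip=[0.1,0.1,0.1,0.1,0.1])

```text
time_s: 14.0
position: [0.6118, -0.0165, 0.1722]
orientation: [-0.003, -0.0, 1.0, 0.001]
force: [0.4, -0.0, -0.6]
gripper_width: 0.232
grip_force: 39.2
```

```bash
python3 - <<'E'
from h import *
s=telemetry.state();print(s["position"],s["force"])
w=get_image("wrist");s=get_image("side")
cv2.imwrite("pics/g4.png",np.hstack([cv2.resize(w[40:310,100:412],(450,390)),cv2.resize(s[160:280,220:327],(348,390))]))
E
```

```text
[ 0.61176473 -0.01651834  0.17218059] [ 0.42839963 -0.0201193  -0.6419876 ]
```

View pics/g4.png

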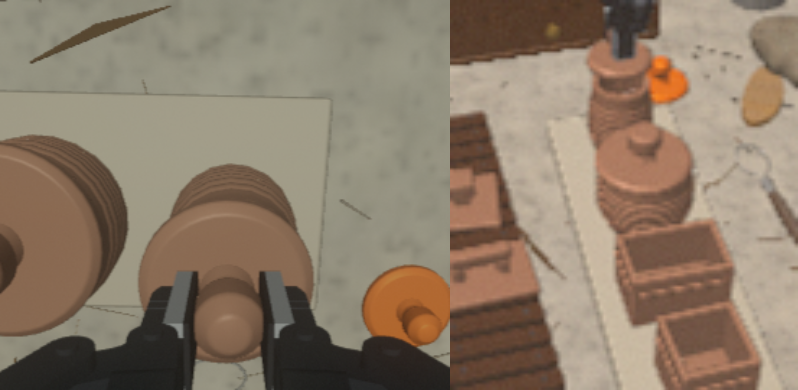

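The lid sits over the small jar, which appears about 2 mm further +y. Correcting for that and lowering.

arm_command([
  [0.02,0.04,-0.1],
  [0,0,-0.12],
  [0,0,-0.1],
  [0,0,-0.06],
  [0,0,0],
], twist=[0,0,0,0,0], grip=[0.1,0.1,0.1,0.1,0.1])

```text
time_s: 14.6
position: [0.6138, -0.015, 0.1553]
orientation: [-0.0, 0.0, 1.0, 0.0]
force: [-0.5, -0.4, -1.0]
gripper_width: 0.234
grip_force: 39.2
```

arm_command([
  [0,0,-0.04],
  [0,0,-0.02],
  [0,0,0],
], twist=[0,0,0], grip=[0.1,0.1,0.1])

```text
time_s: 14.9
position: [0.614, -0.015, 0.1527]
orientation: [-0.0, 0.0, 1.0, 0.0]
force: [0.1, -0.7, -0.4]
gripper_width: 0.236
grip_force: 39.2
```

Still no contact, with the underside already below the rim. Continuing slowly.

arm_command([
  [0,0,-0.03],
  [0,0,-0.02],
  [0,0,-0.02],
  [0,0,0],
], twist=[0,0,0,0], grip=[0.1,0.1,0.1,0.1])

```text
time_s: 15.3
position: [0.6139, -0.015, 0.1491]
orientation: [-0.0, 0.0, 1.0, 0.0]
force: [0.9, 0.1, -1.5]
gripper_width: 0.234
grip_force: 39.2
```

arm_command([
  [0,0,-0.02],
  [0,0,-0.01],
  [0,0,0],
], twist=[0,0,0], grip=[0.1,0.1,0.1])

```text
time_s: 15.6
position: [0.6143, -0.015, 0.1484]
orientation: [0.001, 0.0, 1.0, -0.0]
force: [-2.2, -0.2, 5.2]
gripper_width: 0.23
grip_force: 39.7
```

Contact at the predicted 0.148 m. Releasing and moving to the square lid, turned −5.4°.

arm_command([
  [0,0,0],
  [0,0,0],
  [0,0,0],
  [0,0,0],
  [0,0,0.2],
], twist=[0,0,0,0,0], grip=[0.25,0.35,0.45,0.55,0.55])

```text
time_s: 16.1
position: [0.6134, -0.0149, 0.1568]
orientation: [-0.001, 0.0, 1.0, 0.0]
force: [-0.2, -0.1, -0.6]
gripper_width: 0.551
grip_force: 0.0
```

arm_command([
  [0,0,0.6],
  [0,0,0.8],
  [-0.6,-0.2,0.2],
  [-0.8,-0.24,0],
  [-0.8,-0.24,0],
], twist=[0,0,-0.2,-0.2,-0.23], grip=[0.55,0.6,0.6,0.6,0.6])

```text
time_s: 16.6
position: [0.5028, -0.0492, 0.2386]
orientation: [0.001, 0.048, 0.999, -0.0]
force: [0.1, -0.6, 0.0]
gripper_width: 0.597
grip_force: 0.0
```

arm_command([
  [-0.8,-0.24,-0.3],
  [-0.32,-0.08,-0.6],
  [0,0,-0.6],
  [0,0,-0.5],
  [0,0,0],
], twist=[0,0,0,0,0], grip=[0.6,0.6,0.6,0.6,0.6])

```text
time_s: 17.1
position: [0.4468, -0.0646, 0.1362]
orientation: [-0.002, 0.048, 0.999, 0.001]
force: [-0.2, -0.2, 0.9]
gripper_width: 0.601
grip_force: 0.0
```

```bash
python3 - <<'E'
from h import *
s=telemetry.state();print(s["position"],s["force"],s["orientation"])
w=get_image("wrist");s=get_image("side")
cv2.imwrite("pics/g5.png",np.hstack([cv2.resize(w[60:330,100:412],(450,390)),cv2.resize(s[160:280,220:327],(348,390))]))
E
```

```text
[ 0.44678313 -0.06458617  0.13619472] [-0.16102627 -0.20063917  0.92266782] [-2.12759903e-03  4.75097835e-02  9.98868196e-01  7.88047634e-04]
```

View pics/g5.png

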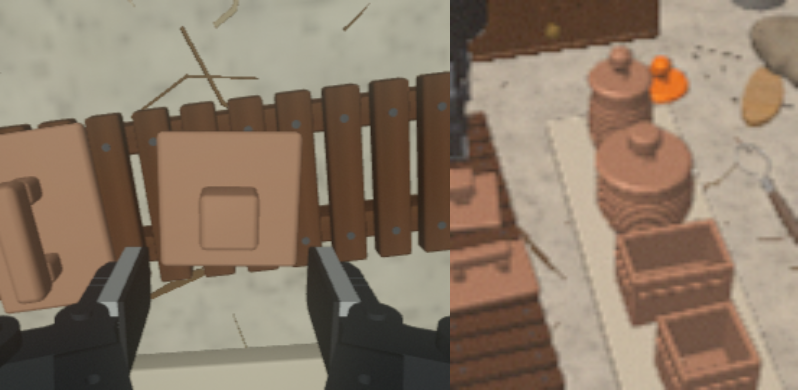

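The square lid lines up with the fingers. Descending and gripping.

arm_command([
  [0,0,-0.6],
  [0,0,-0.6],
  [0,0,-0.28],
  [0,0,0],
  [0,0,0],
], twist=[0,0,0,0,0], grip=[0.6,0.6,0.6,0.6,0.4])

```text
time_s: 17.7
position: [0.4491, -0.0653, 0.0653]
orientation: [0.001, 0.047, 0.999, -0.0]
force: [-0.0, 0.1, -0.7]
gripper_width: 0.446
grip_force: 0.0
```

arm_command([
  [0,0,0],
  [0,0,0],
  [0,0,0],
  [0,0,0],
], twist=[0,0,0,0], grip=[0.3,0.15,0.15,0.15])

```text
time_s: 18.1
position: [0.4491, -0.0653, 0.0654]
orientation: [0.002, 0.047, 0.999, -0.001]
force: [-0.3, 0.6, 6.2]
gripper_width: 0.299
grip_force: 39.3
```

arm_command([
  [0,0,0.1],
  [0,0,0.4],
  [0,0,0.8],
  [0,0,0.8],
  [0,0,0.7],
], twist=[0,0,0,0,0], grip=[0.15,0.15,0.15,0.15,0.15])

```text
time_s: 18.6
position: [0.4479, -0.0649, 0.2066]
orientation: [0.001, 0.047, 0.999, -0.0]
force: [2.1, -0.1, -1.1]
gripper_width: 0.294
grip_force: 39.6
```

arm_command([
  [0.48,-0.76,0],
  [0.48,-0.76,0],
  [0.48,-0.76,0],
  [0.48,-0.76,0],
  [0.48,-0.76,0],
], twist=[0.16,0.16,0.16,0.16,0.16], grip=[0.15,0.15,0.15,0.15,0.15])

```text
time_s: 19.1
position: [0.5686, -0.2565, 0.2047]
orientation: [0.0, -0.013, 1.0, -0.0]
force: [0.7, -0.2, -0.5]
gripper_width: 0.296
grip_force: 39.6
```

arm_command([
  [0.4,-0.6,0],
  [0.4,-0.6,0],
  [0,0,-0.4],
  [0,0,-0.5],
  [0,0,0],
], twist=[0.16,0.16,0,0,0], grip=[0.15,0.15,0.15,0.15,0.15])

```text
time_s: 19.6
position: [0.6068, -0.3142, 0.1557]
orientation: [-0.003, -0.037, 0.999, 0.002]
force: [-0.0, 0.1, -1.0]
gripper_width: 0.298
grip_force: 39.7
```

```bash
python3 - <<'E'
from h import *
s=telemetry.state();print(s["position"],s["force"],s["orientation"])
w=get_image("wrist");s=get_image("side")
cv2.imwrite("pics/g6.png",np.hstack([cv2.resize(w[40:310,100:412],(450,390)),cv2.resize(s[200:320,250:357],(348,390))]))
E
```

```text
[ 0.60677412 -0.31420642  0.15571142] [-0.04601853  0.0926854  -1.02348984] [-0.00254198 -0.03650701  0.99932804  0.00206013]
```

View pics/g6.png

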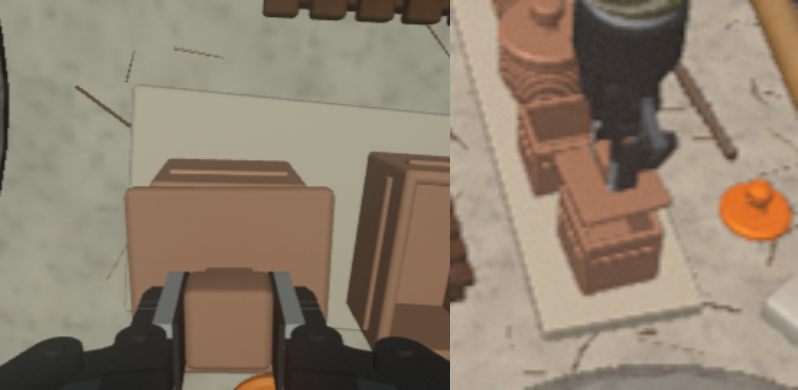

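The lid is parallel to the jar and centred on it (jar edge centre at column 229, lid at 230). Lowering.

arm_command([
  [0,0,-0.1],
  [0,0,-0.16],
  [0,0,-0.12],
  [0,0,-0.08],
  [0,0,0],
], twist=[0,0,0,0,0], grip=[0.15,0.15,0.15,0.15,0.15])

```text
time_s: 20.2
position: [0.6078, -0.3148, 0.1351]
orientation: [-0.0, -0.037, 0.999, 0.0]
force: [-0.7, 0.5, -0.8]
gripper_width: 0.298
grip_force: 39.7
```

arm_command([
  [0,0,-0.03],
  [0,0,-0.02],
  [0,0,0],
], twist=[0,0,0], grip=[0.15,0.15,0.15])

```text
time_s: 20.5
position: [0.608, -0.315, 0.1333]
orientation: [0.0, -0.037, 0.999, -0.0]
force: [0.5, -0.0, -1.4]
gripper_width: 0.302
grip_force: 39.7
```

arm_command([
  [0,0,-0.03],
  [0,0,-0.03],
  [0,0,-0.02],
  [0,0,0],
], twist=[0,0,0,0], grip=[0.15,0.15,0.15,0.15])

```text
time_s: 20.9
position: [0.608, -0.315, 0.1291]
orientation: [-0.0, -0.037, 0.999, 0.0]
force: [0.8, 0.2, -1.3]
gripper_width: 0.294
grip_force: 39.7
```

arm_command([
  [0,0,-0.02],
  [0,0,-0.01],
  [0,0,0],
], twist=[0,0,0], grip=[0.15,0.15,0.15])

```text
time_s: 21.2
position: [0.6081, -0.3151, 0.1286]
orientation: [0.0, -0.037, 0.999, -0.0]
force: [-2.9, 0.7, 5.4]
gripper_width: 0.297
grip_force: 40.5
```

Contact at the predicted 0.1285 m. Releasing and going to the oblong lid.

arm_command([
  [0,0,0],
  [0,0,0],
  [0,0,0],
  [0,0,0],
  [0,0,0.2],
], twist=[0,0,0,0,0], grip=[0.32,0.4,0.5,0.6,0.6])

```text
time_s: 21.7
position: [0.6075, -0.3146, 0.1366]
orientation: [-0.001, -0.037, 0.999, 0.001]
force: [0.1, 0.6, -0.7]
gripper_width: 0.601
grip_force: 0.0
```

arm_command([
  [0,0,0.6],
  [0,0,0.9],
  [-0.5,0.5,0.1],
  [-0.65,0.64,0],
  [-0.65,0.64,0],
], twist=[0,0,-0.05,-0.05,-0.04], grip=[0.6,0.6,0.5,0.5,0.5])

```text
time_s: 22.2
position: [0.5169, -0.225, 0.2185]
orientation: [0.001, -0.026, 1.0, -0.0]
force: [0.3, -1.8, 0.1]
gripper_width: 0.499
grip_force: 0.0
```

arm_command([
  [-0.65,0.64,0],
  [-0.65,0.64,-0.2],
  [-0.05,0.06,-0.6],
  [0,0,-0.6],
  [0,0,0],
], twist=[0,0,0,0,0], grip=[0.5,0.5,0.5,0.5,0.5])

```text
time_s: 22.7
position: [0.4492, -0.1581, 0.146]
orientation: [-0.002, -0.026, 1.0, 0.001]
force: [0.4, -0.7, 0.6]
gripper_width: 0.501
grip_force: 0.0
```

```bash
python3 - <<'E'
from h import *
s=telemetry.state();print(s["position"],s["force"],s["orientation"])
w=get_image("wrist");s=get_image("side")
cv2.imwrite("pics/g7.png",np.hstack([cv2.resize(w[60:330,100:412],(450,390)),cv2.resize(s[200:320,250:357],(348,390))]))
E
```

```text
[ 0.44922867 -0.15807475  0.14595382] [ 0.35539436 -0.67130942  0.595929  ] [-0.0019994  -0.02614502  0.99965517  0.00141005]
```

View pics/g7.png

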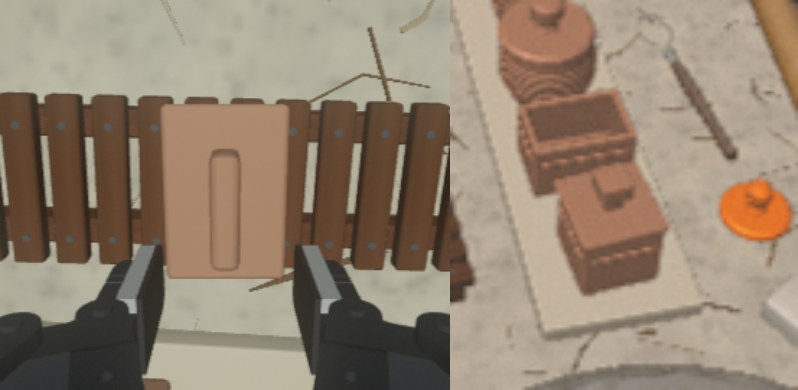

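The square lid is seated flat and the oblong lid is aligned with the fingers. Descending and gripping.

arm_command([
  [0,0,-0.6],
  [0,0,-0.7],
  [0,0,-0.38],
  [0,0,0],
  [0,0,0],
], twist=[0,0,0,0,0], grip=[0.5,0.5,0.5,0.5,0.35])

```text
time_s: 23.3
position: [0.4516, -0.1597, 0.0655]
orientation: [0.001, -0.026, 1.0, -0.001]
force: [0.3, -0.6, -0.6]
gripper_width: 0.356
grip_force: 0.0
```

arm_command([
  [0,0,0],
  [0,0,0],
  [0,0,0],
  [0,0,0],
], twist=[0,0,0,0], grip=[0.2,0.05,0.05,0.05])

```text
time_s: 23.7
position: [0.4515, -0.1595, 0.0656]
orientation: [0.001, -0.026, 1.0, -0.001]
force: [-1.6, 0.9, 5.6]
gripper_width: 0.154
grip_force: 39.6
```

arm_command([
  [0,0,0.1],
  [0,0,0.4],
  [0,0,0.8],
  [0,0,0.8],
  [0,0,0.7],
], twist=[0,0,0,0,0], grip=[0.05,0.05,0.05,0.05,0.05])

```text
time_s: 24.2
position: [0.4505, -0.159, 0.2067]
orientation: [0.001, -0.026, 1.0, -0.001]
force: [0.5, -0.1, -1.2]
gripper_width: 0.151
grip_force: 39.2
```

arm_command([
  [0.6,-0.2,0],
  [0.8,-0.28,0],
  [0.8,-0.28,0],
  [0.7,-0.25,0],
  [0.3,-0.1,0],
], twist=[-0.1,-0.1,-0.1,-0.1,-0.08], grip=[0.05,0.05,0.05,0.05,0.05])

```text
time_s: 24.7
position: [0.6124, -0.2152, 0.2039]
orientation: [0.0, 0.01, 1.0, -0.0]
force: [0.0, 0.1, -0.9]
gripper_width: 0.154
grip_force: 39.2
```

arm_command([
  [0,0,-0.2],
  [0,0,-0.5],
  [0,0,-0.4],
  [0,0,0],
  [0,0,0],
], twist=[0,0,0,0,0], grip=[0.05,0.05,0.05,0.05,0.05])

```text
time_s: 25.2
position: [0.6101, -0.2143, 0.1496]
orientation: [0.0, 0.01, 1.0, -0.0]
force: [-0.3, 0.3, -0.4]
gripper_width: 0.156
grip_force: 39.2
```

```bash
python3 - <<'E'
from h import *
s=telemetry.state();print(s["position"],s["force"],s["orientation"])
w=get_image("wrist");s=get_image("side")
cv2.imwrite("pics/g8.png",np.hstack([cv2.resize(w[40:310,100:412],(450,390)),cv2.resize(s[190:310,240:347],(348,390))]))
E
```

```text
[ 0.61013912 -0.2143365   0.14962155] [-0.29789781  0.26790549 -0.44560767] [ 9.07265538e-05  9.82634290e-03  9.99951715e-01 -5.44758769e-05]
```

View pics/g8.png

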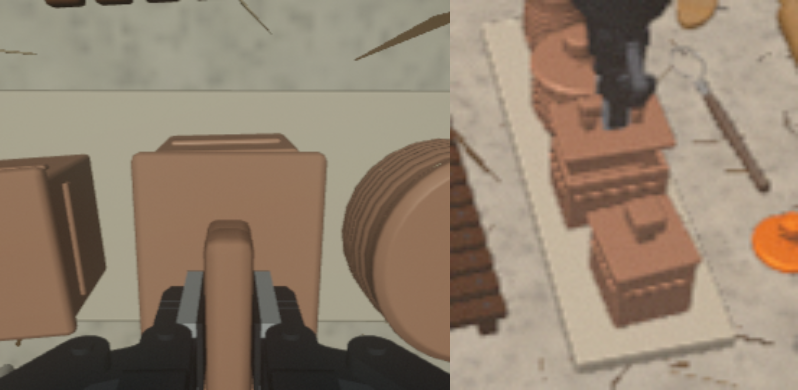

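Jar and lid are concentric (columns 229–230) and nearly parallel. Lowering.

arm_command([
  [0,0,-0.1],
  [0,0,-0.14],
  [0,0,-0.1],
  [0,0,-0.08],
  [0,0,0],
], twist=[0,0,0,0,0], grip=[0.05,0.05,0.05,0.05,0.05])

```text
time_s: 25.8
position: [0.6103, -0.2144, 0.1269]
orientation: [-0.001, 0.01, 1.0, 0.0]
force: [0.4, -0.4, -1.5]
gripper_width: 0.157
grip_force: 39.2
```

arm_command([
  [0,0,-0.03],
  [0,0,-0.02],
  [0,0,-0.02],
  [0,0,0],
], twist=[0,0,0,0], grip=[0.05,0.05,0.05,0.05])

```text
time_s: 26.2
position: [0.6105, -0.2145, 0.1242]
orientation: [-0.0, 0.01, 1.0, 0.0]
force: [-0.6, 0.5, -0.8]
gripper_width: 0.154
grip_force: 39.2
```

arm_command([
  [0,0,-0.02],
  [0,0,-0.01],
  [0,0,0],
], twist=[0,0,0], grip=[0.05,0.05,0.05])

```text
time_s: 26.5
position: [0.6106, -0.2145, 0.1236]
orientation: [0.0, 0.01, 1.0, -0.0]
force: [-3.0, 1.2, 3.8]
gripper_width: 0.154
grip_force: 39.9
```

Contact at the predicted 0.1236 m. Releasing, retreating, then a final check.

arm_command([
  [0,0,0],
  [0,0,0],
  [0,0,0],
  [0,0,0],
  [0,0,0.2],
], twist=[0,0,0,0,0], grip=[0.18,0.26,0.36,0.5,0.5])

```text
time_s: 27.0
position: [0.61, -0.2142, 0.1318]
orientation: [-0.001, 0.01, 1.0, 0.001]
force: [-0.4, 0.2, -0.3]
gripper_width: 0.499
grip_force: 0.0
```

arm_command([
  [0,0,0.6],
  [0,0,0.9],
  [0,0,0.9],
  [-0.8,0,0.4],
  [-0.8,0,0.3],
], twist=[0,0,0,0,0], grip=[0.5,0.5,0.5,0.5,0.5])

```text
time_s: 27.5
position: [0.53, -0.2145, 0.2901]
orientation: [0.001, 0.009, 1.0, -0.001]
force: [1.1, -0.8, 0.4]
gripper_width: 0.502
grip_force: 0.0
```

arm_command([
  [-0.8,0.2,0],
  [-0.8,0.2,0],
  [-0.8,0.2,0],
  [-0.5,0,0],
  [0,0,0],
], twist=[0,0,0,0,0], grip=[0.5,0.5,0.5,0.5,0.5])

```text
time_s: 28.0
position: [0.3837, -0.1842, 0.2891]
orientation: [0.001, 0.011, 1.0, -0.001]
force: [1.4, 0.1, 0.5]
gripper_width: 0.496
grip_force: 0.0
```

```bash
python3 - <<'E'
from fit import *
s=get_image("side");t=get_image("top")
cv2.imwrite("pics/end.png",np.hstack([cv2.resize(s[165:305,240:350],(400,509)),cv2.resize(t[140:230,230:400],(400,212)).repeat(1,0) if 0 else cv2.copyMakeBorder(cv2.resize(t[140:230,230:400],(400,212)),0,297,0,0,cv2.BORDER_CONSTANT)]))
E
```

```text
(no output)
```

View pics/end.png

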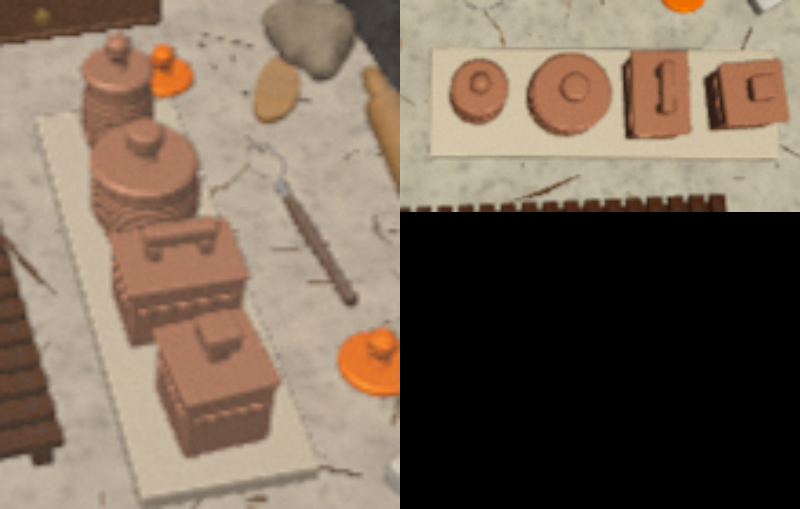

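Side and top views show all four lids flat on their jars. The jars still stand in place and evenly spaced. The cup is out of frame in this last view, but the arm never went near it, and the loop tool looks undisturbed.

```bash
python3 -c "
from cell import ctrl; print(ctrl.job_done())"
```

```text
the job is handed in; nothing more can be done
None
```

All four lids are seated on their matching jars and the job is handed in at about 28 s of the 93 s allowed; the loop tool, the water cup and the orange look-alikes were left alone.

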